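# Close up the rivet and heel-tip case

## Task

The parts case on the shoe repairer's bench is to be closed up for carrying. With your fingertips, push the orange hold-down flap over until it lies flat on the compartments, and only then swing the black lid over it until it sits fully shut on the rim; push both from their outer faces, without gripping anything or touching their foam linings, and do not let either slam. Leave the shoe, tin, jar and brush around the case where they stand.

Things in the scene. Friction and masses are not known exactly. Their poses are not given: they have to be found in the camera images.
- case: the parts case: an open black box with aluminium edges, full of small compartments with rivets, eyelets and heel tips; 220 mm deep (its x), 300 mm wide (its y), rim 75 mm above the bench, walls 5 mm. It stands fast on the bench. Origin: centre of the underside; x points from the front (carrying handle, which sticks out 23 mm at 26 to 40 mm height, and flap hinge) to the rear (lid hinge), y along the hinges, z up
- flap (a joint): angle of the orange hold-down flap in its hinge along the inside of the case's front wall: 0 = flat on the compartments, 2 mm below the rim; pi/2 = standing upright; stop at 1.85, leaning outwards to the front. It folds towards the rear. Stiff friction hinge (0.22 N m): it stays where it is left. The flap weighs 0.15 kg
- flap_hinge (a point): middle of the flap's hinge line, 98 mm in front of the case's centre, 69.5 mm above the bench; the hinge line runs along the case's y. The frame of this point turns with the flap: x from the hinge to the free edge, y along the hinge, z out of the outer (orange) face
- flap_edge (a point): middle of the flap's free edge on its outer (orange) face, 193 mm from the hinge along the flap and 3.5 mm out. The flap is 280 mm wide, 3.5 mm of plastic with 8 mm of dark grey foam (flap_foam), not to be touched, over its whole inner face; same axes as flap_hinge. The outer face is up when the flap is down, and faces away from the lid when it stands upright
- lid (a joint): angle of the black lid in its hinges on the case's rear rim: 0 = shut, flush on the rim; pi/2 = standing upright; stop at 2.0, leaning outwards to the rear. It closes towards the front. Stiff friction hinges (0.65 N m): it stays where it is left. The lid weighs about 0.43 kg
- lid_hinge (a point): middle of the lid's hinge line: 110 mm behind the case's centre, 75 mm above the bench, along the case's y. The frame of this point turns with the lid: -x from the hinge to the free edge, y along the hinge, z out of the outer face
- lid_edge (a point): middle of the lid's free edge at its outer face: 220 mm from the hinge along the lid, 28 mm out (the lid is a shell 220 by 300 mm, 28 mm deep, filled to the rim with dark grey foam (lid_foam), which is not to be touched); same axes as lid_hinge. The outer face is up when the lid is shut, and faces away from the flap when it stands open
- shoe: loose brown shoe, 275 mm long, 100 mm wide, 107 mm tall, standing upright behind the case, to be left alone. Origin: middle of the sole's underside, toe to its -x
- polish_tin: loose red and dark steel polish tin, 79 mm across, 28 mm tall, to be left alone. Origin: centre of the underside
- cement_jar: loose jar of cement, aluminium with a yellow band and black cap, 62 mm across, 75 mm tall, to be left alone. Origin: centre of the underside
- shine_brush: loose wooden shoe brush, 150 by 50 mm, 44 mm tall, bristles down, to be left alone. Origin: centre of the underside, long side along its x

How it is judged:
On the way, in this order (a step that is already met when the one before it is completed fails the run):
1. the flap lies flat on the compartments while the lid is still open (value of joint flap below 0.05 rad and value of joint lid above 1 rad), for 0.1 s.
2. the lid is fully shut over the flap (value of joint lid below 0.035 rad and value of joint flap below 0.06 rad), for 0.1 s.
At the end, for the whole second after the job is handed in: The flap is down (within 0.06 rad of flat) and the lid is shut on the rim (within 0.035 rad, 8 mm at its edge), the robot is clear, and the shoe, tin, jar and brush stand within 30 mm of where they were (all of step 2 and distance of each of shoe, polish_tin, cement_jar, shine_brush from where it was at the start of the episode below 0.03 m); the robot touches nothing.
It fails at once if the lid was swung onto the flap while that still stood up (value of joint lid below 1 rad and value of joint flap above 0.25 rad).
It fails at once if the flap or lid was gripped or handled by its foam side (contact force between the fingers and flap_foam above 2 N or contact force between the fingers and lid_foam above 2 N).
It fails at once if the flap or the lid was slammed ((value of joint flap below 0.3 rad and velocity of joint flap below -3 rad/s) or (value of joint lid below 0.3 rad and velocity of joint lid below -2.5 rad/s)).
It fails at once if the shoe, tin, jar or brush was pushed away, tipped or lifted (distance of any of shoe, polish_tin, cement_jar, shine_brush from where it was at the start of the episode above 0.03 m or angle between any of shoe, polish_tin, cement_jar, shine_brush's own z axis and vertical above 0.35 rad).
It also fails if it takes over 58 s, if anything falls off the work surface, if the arm or the gripper's body presses on something with over 40 N, if the wrist force passes 120 N, or if a joint passes its speed limit or range.

## Robot

A 7-joint arm with a two-finger parallel gripper is mounted at the origin on the work surface. World frame = base frame: x ahead of the robot, y to its left, z up, the work surface at z = 0. Lengths are in m, angles in rad, forces in N, time in s.
With the tool pointing down it reaches from about 0.35 to 0.9 m from the base axis. Payload 8.1 kg.
Tool frame: the origin (TCP) lies where the fingers leave the gripper's body, on its centre line; the fingertips stand 66 mm ahead of it and the grasp point (between the pads) lies 47 mm ahead of it (arm.tip_reach is the distance from the TCP to the fingertips, in m); z points along the fingers, y is the direction in which the jaws open and shut (so a half turn about z gives the same grasp; the last joint's range is limited). The gripper opens to 92 mm and grips with 3 to 60 N. Pads are 19 mm wide; open, the fingers measure 130 mm over their backs; the gripper's body (75 mm by 190 mm) begins 47 mm behind the grasp point.
Start: joints at [-1.218, 0.434, 0.025, 1.573, -0.012, 1.134, -0.075], TCP at [0.275, 0.561, 0.292] pointing down, gripper open.
Joint ranges: [-2.62, 2.62], [-0.44, 2.09], [-1.27, 1.32], [0.08, 2.57], [-1.32, 4.46], [0.12, 2], [-2.74, 2.74]. Speed limits (rad/s): [2.22, 2.22, 3.01, 3.01, 3.14, 3.14, 3.14].

## Interface

Orientations are given as a rotation vector (axis times angle).
In Python, from cell import arm gives the robot as it stands.
- The arm moves only by the tool carry_out, never from a script. Its argument "plan" is a list of rows, each a list of 5 numbers: the shift along the world's x, y, z in cm, then the turn about the world's z in rad, then the finger opening in cm, from 0 to 9.18. In form: [[tx, ty, tz, spin, fingers], ...]. A call has 1 to 20 rows; each row is the pose to reach, as a shift and turn from the pose measured when the call began; what a row does not reach only later rows make up. A row lasts 1/10 s, in which the tool goes at most 50 mm and 8.59 degrees, less where a joint would pass 70% of its speed; a pose out of reach is approached as far as the arm can. A call with a gripper value outside its range is refused whole. The fingers move at their own pace and stop on an object; "squeeze" is the grip in N (left out, the last holds). Time passes only in rows, so rows that repeat a pose let the fingers close. It gives the time, the measured TCP pose, the force and the opening at its end, in the units of the state.
- arm.observe(): the state, without advancing time (a new reading comes with each control period).
- arm.get_image(name): name is "side" or "top" or "wrist"; returns (picture, depth): 400x640x3 uint8, red, green, blue; 400x640 float32, m along the optical axis (not along the pixel's ray), 0 where there is no reading.
- arm.get_calibration(name): a dict with "intrinsics" (3x3 intrinsics, pixels), "D" ([k1, k2, p1, p2, k3] as OpenCV has them; the pictures are not rectified), "rvec" (rotation vector, rad) and "tvec" (3), from world to camera coordinates, as OpenCV has them; the wrist camera has in their place "tool_from_camera" (4x4, takes a point from camera to tool coordinates, whose origin is the TCP and whose axes are the flange's). Camera axes: x right, y down, z forward; pixel columns grow to the right and rows downward; lengths in m; the calibration is good to about 2 mm. A picture is of the moment at which its call begins: read the wrist's pose just before it. get_calibration takes no time and is no camera call.
- arm.sign_off(): hands the job in, once; it reports no verdict.
The state is a dict: "clock": time; "joints": joint angles; "dq": joint speeds; "joint_efforts": joint torques, N m; "position": TCP position; "ee_rot": TCP orientation; "force": force on the tool from outside, world axes, zero at the start; "ft_torque": the same for the moment, N m; "width": opening from 0.0 (shut) to 1.0 (fully open).
Only numpy, scipy, OpenCV 4.12 (cv2) and the standard library are available. Lean on these libraries where they do the work, as an engineer would, in place of code of your own. Each camera call takes 0.05 s, during which the arm holds its last target. There are 200 camera calls.

## Working session

There is one attempt and no reset: what is moved stays moved. The work goes in short steps, Python scripts to look and compute and a tool call to move; the robot and the scene stay as the last step left them, time stands still between calls to the robot, and variables do not carry over. Pictures are saved under pics/ and viewed, about 8 in all and at most 12, crops included, and the job is handed in when it is done.

Besides the shell and the picture viewer there is one more tool, called after "Request:" in YAML: its name, and indented under it one key for each argument. carry_out: Moves the arm, as the interface text tells. Its arguments: {"type":"object","properties":{"plan":{"type":"array"},"squeeze":{"type":"number"}},"required":["plan"]}

```bash
ls; mkdir -p pics; python3 - <<'E'
from cell import arm
import cv2,numpy as np
print(arm.observe())
for n in ("side","top"):
    im,d=arm.get_image(n); cv2.imwrite(f"pics/{n}0.png",im[:,:,::-1]); np.savez(f"{n}0.npz",im=im,d=d)
    c=arm.get_calibration(n); R=cv2.Rodrigues(np.array(c["rvec"]))[0]; print(n,c["intrinsics"],c["D"],(-R.T@np.array(c["tvec"]).ravel()))
print(arm.get_calibration("wrist"))
E
```

```text
pics
{'clock': 0.0, 'joints': array([-1.21757933,  0.4351844 ,  0.02501032,  1.57412063, -0.01159279,
        1.13398569, -0.07506455]), 'dq': array([-0.00151599, -0.00216448, -0.00135107,  0.00054711,  0.00014654,
        0.00053574, -0.00014507]), 'joint_efforts': array([-6.25021221e-04, -6.67867827e+01,  9.84555557e-01, -3.14443946e+01,
       -6.05618348e-02,  4.30608855e-02,  1.49173675e-04]), 'position': array([0.27500337, 0.56078276, 0.29146019]), 'ee_rot': array([-7.09870147e-01, -3.06014458e+00,  2.42107499e-03]), 'force': array([-0.22272764, -0.41790162,  0.79039355]), 'ft_torque': array([ 0.04407598, -0.00713725,  0.02512899]), 'width': 0.9998151555671256}
side [[415.15079556   0.         317.80857521]
 [  0.         415.15079556 194.88113806]
 [  0.           0.           1.        ]] [-0.02948451  0.          0.          0.          0.        ] [ 0.75806734 -0.37374001  0.72286685]
top [[409.27996043   0.         323.43929337]
 [  0.         409.27996043 197.79034821]
 [  0.           0.           1.        ]] [0.02298099 0.         0.         0.         0.        ] [0.48684483 0.03485394 0.88292896]
{'intrinsics': array([[314.35780149,   0.        , 311.85557912],
       [  0.        , 314.35780149, 194.93530911],
       [  0.        ,   0.        ,   1.        ]]), 'D': array([-0.05105152,  0.        ,  0.        ,  0.        ,  0.        ]), 'tool_from_camera': array([[-1.53739099e-03, -9.53154481e-01, -3.02480036e-01,
         8.26254514e-02],
       [ 9.99998818e-01, -1.45639107e-03, -4.93333372e-04,
        -5.24523709e-04],
       [ 2.96936901e-05, -3.02480437e-01,  9.53155593e-01,
        -9.32803155e-02],
       [ 0.00000000e+00,  0.00000000e+00,  0.00000000e+00,
         1.00000000e+00]])}
```

View pics/side0.png

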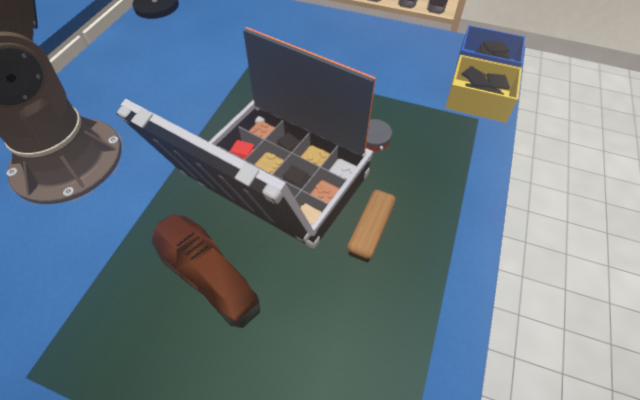

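View pics/top0.png

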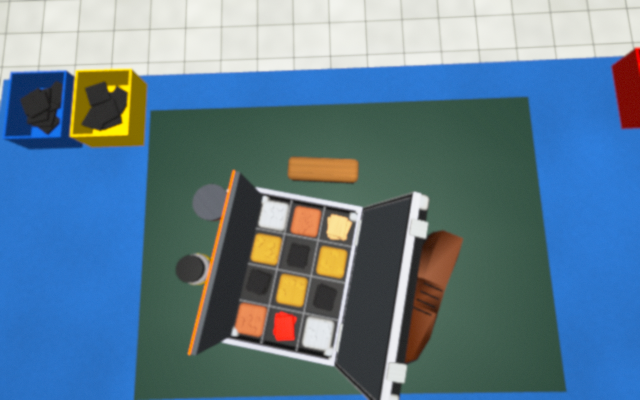

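The side view shows the flap standing (orange edge about (245,35) to (370,75)) and the lid open. The top view puts the flap at the left, from (235,172) to (190,352), and the lid at the right, from (415,195) to (385,398). The tin is at (208,202), the jar at (192,268), the brush at (323,170) and the shoe at (432,295). Next I take the point clouds.

```bash
cat > h.py <<'E'
import cv2,numpy as np
from cell import arm
def cloud(n,d):
    c=arm.get_calibration(n); h,w=d.shape
    u,v=np.meshgrid(np.arange(w,dtype=float),np.arange(h,dtype=float))
    p=cv2.undistortPoints(np.stack([u,v],-1).reshape(-1,1,2),c["intrinsics"],c["D"]).reshape(h,w,2)
    P=np.dstack([p,np.ones((h,w))])*d[...,None]
    if n=="wrist": return P
    R=cv2.Rodrigues(np.array(c["rvec"]))[0]; W=(P-np.array(c["tvec"]).ravel())@R
    W[d==0]=np.nan; return W
E
python3 - <<'E'
from h import *
np.set_printoptions(precision=4,suppress=True)
for n in("top","side"):
    f=np.load(n+"0.npz"); im,d=f["im"],f["d"]; W=cloud(n,d); z=W[...,2]
    hsv=cv2.cvtColor(im,cv2.COLOR_RGB2HSV); H,S,V=[hsv[...,i].astype(int) for i in range(3)]
    white=(S<60)&(V>130)
    roi=(W[...,0]>.2)&(W[...,0]<.85)&(abs(W[...,1])<.45)
    m=white&roi&(abs(z-.075)<.012); P=W[m][:,:2]; print(n,"rim",m.sum(),np.median(z[m]))
    r=cv2.minAreaRect(P.astype(np.float32)); print(r,cv2.boxPoints(r))
    m=white&roi&(z>.15); print("lidwhite",m.sum())
    if m.sum()>5:
        P=W[m];c=np.argsort(P[:,0]);print(P[c[[0,5,len(c)//2,-6,-1]]])
    m=(H<16)&(S>150)&(V>120)&roi&(z>.11); P=W[m]; print("orange",m.sum())
    if len(P):c=np.argsort(P[:,0]);print(P[c[[0,5,len(c)//2,-6,-1]]])
    if n=="top":
        for k,(a,b) in dict(tin=(208,202),jar=(185,268),brush=(323,170),shoe=(432,295),flapin=(225,230),flaplow=(238,260),flapup=(215,260),lid1=(370,300),lid2=(395,260),lid3=(360,350)).items(): print(k,W[b,a])
        for k,(ro) in dict(tin=(185,225,190,230),jar=(250,290,170,215),shoe=(225,370,395,470),brush=(150,190,280,365)).items():
            Q=W[ro[0]:ro[1],ro[2]:ro[3]].reshape(-1,3); Q=Q[(Q[:,2]>.012)&(Q[:,2]<.13)]; print(k,np.nanpercentile(Q,[1,50,99],axis=0))
    else:
        for k,(a,b) in dict(f1=(270,60),f2=(350,90),f3=(300,110),f4=(350,130)).items(): print(k,W[b,a])
E
```

```text
top rim 1880 0.07539737371715559
((0.5006394386291504, 0.157608762383461), (0.30965593457221985, 0.30537548661231995), 77.42959594726562) [[ 0.3179  0.0397]
 [ 0.616  -0.0267]
 [ 0.6834  0.2755]
 [ 0.3853  0.342 ]]
lidwhite 2624
[[ 0.3172 -0.0455  0.2793]
 [ 0.3184 -0.0396  0.2831]
 [ 0.4563 -0.0515  0.2882]
 [ 0.6109  0.1937  0.2629]
 [ 0.643   0.1868  0.2611]]
orange 294
[[0.3789 0.2489 0.2636]
 [0.3839 0.2468 0.2618]
 [0.5031 0.2208 0.2625]
 [0.6455 0.1876 0.2642]
 [0.6509 0.1882 0.2622]]
tin [0.6445 0.3013 0.0263]
jar [0.5056 0.3281 0.0746]
brush [0.702  0.0532 0.0449]
shoe [ 0.4433 -0.1433  0.0981]
flapin [0.5566 0.2004 0.2633]
flaplow [0.5151 0.2062 0.1514]
flapup [0.5119 0.2152 0.2617]
lid1 [ 0.443  -0.0209  0.1932]
lid2 [ 0.5043 -0.0552  0.2628]
lid3 [ 0.3652 -0.0015  0.1879]
tin [[0.6079 0.2633 0.0229]
 [0.6456 0.2968 0.0278]
 [0.6807 0.3316 0.031 ]]
jar [[0.4741 0.291  0.0227]
 [0.5047 0.3129 0.0743]
 [0.5338 0.3457 0.078 ]]
shoe [[ 0.3195 -0.1971  0.0247]
 [ 0.4649 -0.1425  0.0965]
 [ 0.5602 -0.0993  0.108 ]]
brush [[ 0.6797 -0.0184  0.0296]
 [ 0.7045  0.0533  0.043 ]
 [ 0.7328  0.1255  0.047 ]]
side rim 818 0.07637102781553329
((0.48937880992889404, 0.10726715624332428), (0.2477780133485794, 0.30463168025016785), 77.61451721191406) [[ 0.314   0.0189]
 [ 0.6116 -0.0464]
 [ 0.6647  0.1956]
 [ 0.3672  0.2609]]
lidwhite 2223
[[ 0.3035 -0.0404  0.2803]
 [ 0.305  -0.0381  0.2829]
 [ 0.4898 -0.0615  0.2903]
 [ 0.6099 -0.048   0.1673]
 [ 0.6515  0.1898  0.2617]]
orange 0
f1 [0.4358 0.2265 0.22  ]
f2 [0.61   0.1871 0.2279]
f3 [0.5008 0.2099 0.1249]
f4 [0.6162 0.1859 0.13  ]
```

Request:
carry_out:
  plan:
    - [2,-2,3,-0.13,0]
    - [4,-4,5,-0.26,0]
    - [7,-7,5,-0.39,0]
    - [10,-10,5,-0.52,0]
    - [13,-14,5,-0.65,0]
    - [16,-18,5,-0.78,0]
    - [19,-22,5,-0.91,0]
    - [22,-25.5,5,-1.04,0]
    - [24,-28,4,-1.17,0]
    - [25,-29.8,2,-1.3,0]
    - [25,-29.8,0,-1.335,0]
    - [25,-29.8,0,-1.335,0]
    - [25,-29.8,0,-1.335,0]
  squeeze: 20

```text
clock: 1.4
position: [0.5246, 0.2634, 0.2915]
ee_rot: [-2.449, -1.966, 0.003]
force: [-0.5, 0.8, 0.9]
width: 0.008
```

```bash
python3 - <<'E'
from h import *
np.set_printoptions(precision=4,suppress=True)
im,d=arm.get_image("side"); cv2.imwrite("pics/side1.png",im[:,:,::-1])
o=arm.observe(); print(o["position"],o["force"],o["width"],o["clock"],o["joints"]); R=cv2.Rodrigues(o["ee_rot"])[0]; print(R)
# flap path: finger inner corner on outer face at r, theta; shifts in cm
u=np.array([.976,-.216]); f=np.array([.216,.976])
for th in np.deg2rad([95,90,80,70,60,50,40,30,20,10,0]):
    s=.322-.15*np.cos(th)+.0035*np.sin(th)+.010; z=.0695+.15*np.sin(th)+.0035*np.cos(th)
    p=.455*u+s*f; print(round(np.degrees(th)),s,((np.r_[p,z+.066]-o["position"])*100).round(1))
E
```

```text
[0.5249 0.2637 0.2922] [1.6812 0.0682 0.347 ] 0.005380167104478145 1.45 [-0.8543  0.3853  0.4149  1.6927 -0.172   1.1003 -0.6056]
[[ 0.2159  0.9764 -0.0012]
 [ 0.9764 -0.2159  0.0006]
 [ 0.0004 -0.0013 -1.    ]]
95 0.3485600428554698 [-0.6 -2.2 -0.8]
90 0.3355 [-0.8 -3.5 -0.7]
80 0.3093996004855032 [-1.4 -6.  -0.8]
70 0.2839859026739004 [-1.9 -8.5 -1.5]
60 0.26003108891324556 [ -2.5 -10.8  -2.5]
50 0.23826301409793554 [ -2.9 -12.9  -4. ]
40 0.21934309016605621 [ -3.3 -14.8  -5.8]
30 0.2038461894323342 [ -3.7 -16.3  -7.9]
20 0.1922431773837536 [ -3.9 -17.4 -10.2]
10 0.1848866056700031 [ -4.1 -18.2 -12.7]
0 0.18200000000000002 [ -4.2 -18.4 -15.3]
```

View pics/side1.png

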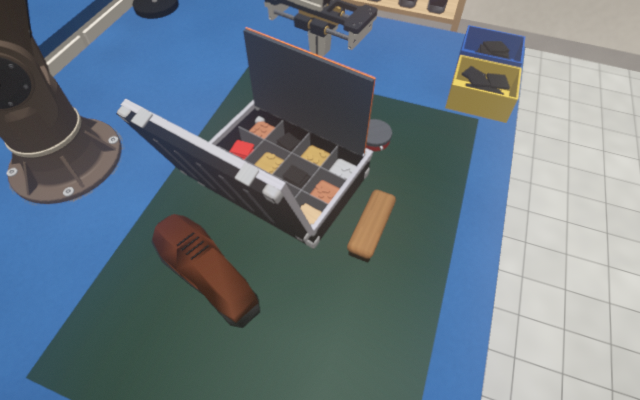

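The closed fingers at (318,40) stand outside the flap, near mid-width. I'll push it along the arc.

Request:
carry_out:
  plan:
    - [-0.3,-1.1,-0.4,0,0]
    - [-0.6,-2.2,-0.7,0,0]
    - [-0.8,-3.5,-0.7,0,0]
    - [-1.1,-4.8,-0.7,0,0]
    - [-1.4,-6.0,-0.8,0,0]
    - [-1.6,-7.2,-1.1,0,0]
    - [-1.9,-8.5,-1.5,0,0]
    - [-2.2,-9.7,-2.0,0,0]
    - [-2.5,-10.8,-2.5,0,0]
    - [-2.7,-11.9,-3.2,0,0]
    - [-2.9,-12.9,-4.0,0,0]
    - [-3.1,-13.9,-4.9,0,0]
    - [-3.3,-14.8,-5.8,0,0]
    - [-3.5,-15.6,-6.8,0,0]
    - [-3.7,-16.3,-7.9,0,0]
    - [-3.8,-16.8,-9.0,0,0]
    - [-3.9,-17.4,-10.2,0,0]
    - [-4.0,-17.8,-11.2,0,0]
    - [-4.0,-18.0,-12.0,0,0]
    - [-4.0,-18.0,-12.0,0,0]

```text
clock: 3.45
position: [0.4843, 0.0833, 0.171]
ee_rot: [-2.449, -1.965, 0.004]
force: [-0.2, 0.3, -1.4]
width: 0.003
```

```bash
python3 - <<'E'
from h import *
o=arm.observe(); print(o["position"],o["force"],o["clock"])
im,d=arm.get_image("side"); cv2.imwrite("pics/side2.png",im[:,:,::-1])
E
```

```text
[0.48428621 0.08326263 0.17102164] [-0.16117378  0.34266059 -1.35095974] 3.45
```

View pics/side2.png

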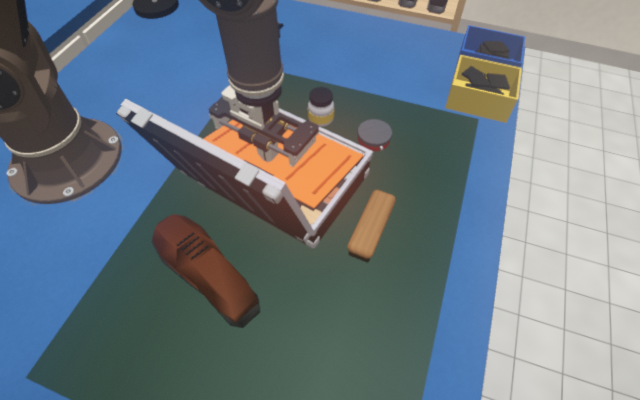

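The flap (orange at (290,160)) is over, with about 10° left to go. I'll press it down gently.

Request:
carry_out:
  plan:
    - [-0.1,-0.2,-0.8,0,0]
    - [-0.1,-0.3,-1.6,0,0]
    - [-0.2,-0.4,-2.3,0,0]
    - [-0.2,-0.4,-2.8,0,0]
    - [-0.2,-0.4,-3.2,0,0]
    - [-0.2,-0.4,-3.4,0,0]
    - [-0.2,-0.4,-3.4,0,0]

```text
clock: 4.2
position: [0.4825, 0.0794, 0.1385]
ee_rot: [-2.448, -1.965, 0.003]
force: [-6.4, -1.5, 18.4]
width: 0.003
```

Request:
carry_out:
  plan:
    - [0,0,2,0,0]
    - [0,0,6,0,0]
    - [0,0,10,0,0]
    - [0,0,14,0,0]
    - [0,0,18,0,0]
    - [0,0,22,0,0]
    - [0,0,26,0,0]
    - [0,0,28,0,0]
    - [0,0,28,0,0]

```text
clock: 5.1
position: [0.4835, 0.0795, 0.4214]
ee_rot: [-2.449, -1.966, -0.006]
force: [0.9, 1.1, -0.5]
width: 0.005
```

```bash
python3 - <<'E'
from h import *
np.set_printoptions(precision=4,suppress=True)
o=arm.observe(); print(o["position"],o["force"],o["clock"])
u=np.array([.976,-.216,0]); f=np.array([.216,.976,0])
for n in("side","top"):
    im,d=arm.get_image(n); cv2.imwrite(f"pics/{n}3.png",im[:,:,::-1])
    hsv=cv2.cvtColor(im,cv2.COLOR_RGB2HSV); W=cloud(n,d)
    s,w,z=W@f,W@u,W[...,2]
    m=(hsv[...,0]<18)&(hsv[...,1]>150)&(s>.13)&(s<.31)&(w>.33)&(w<.58)&(z>.05)&(z<.12)
    print(n,"flap",m.sum(),np.polyfit(s[m],z[m],1),np.percentile(z[m],[5,50,95]),np.percentile(s[m],[1,99]))
    m=(z>.15)&(z<.30)&(s<.11)&(s>-.06)&(w>.38)&(w<.53)&(hsv[...,2]<90); print(n,"lid",m.sum(),np.polyfit(z[m],s[m],1),np.percentile(s[m],[2,98]),np.percentile(z[m],[2,98]))
E
```

```text
[0.4835 0.0795 0.4214] [ 0.8909  1.093  -0.4525] 5.1
side flap 6359 [-0.0001  0.0753] [0.0734 0.0753 0.0772] [0.1461 0.3082]
side lid 1887 [-0.2372  0.0945] [0.0235 0.0601] [0.1555 0.2838]Traceback (most recent call last):
  File "<stdin>", line 10, in <module>
    raise TypeError("expected non-empty vector for x")
TypeError: expected non-empty vector for x
```

View pics/side3.png

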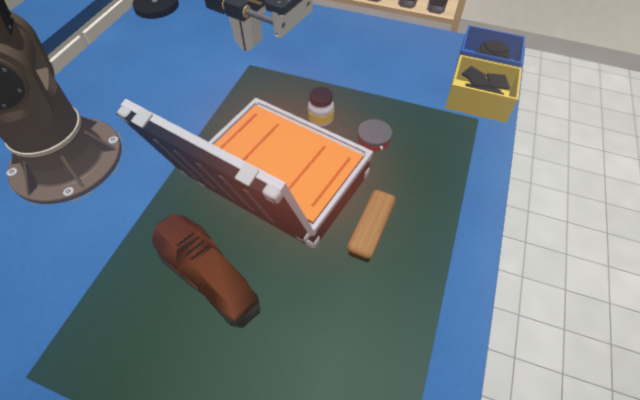

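The flap slope measures 0.000, so it lies flat. The lid is still open, leaning back about 13–17°, with its outer top edge near s≈0.025. Next the tool goes over and behind the lid.

Request:
carry_out:
  plan:
    - [-0.8,-3.5,0,0,0]
    - [-1.6,-7,0,0,0]
    - [-2.4,-11,0,0,0]
    - [-3.2,-15,0,0,0]
    - [-4,-19,0,0,0]
    - [-4.9,-22.2,0,0,0]
    - [-4.9,-22.2,-3,0,0]
    - [-4.9,-22.2,-6,0,0]
    - [-4.9,-22.2,-9,0,0]
    - [-4.9,-22.2,-10.5,0,0]
    - [-4.9,-22.2,-10.5,0,0]

```text
clock: 6.3
position: [0.4314, -0.1419, 0.3102]
ee_rot: [-2.445, -1.962, 0.01]
force: [0.1, 0.4, 0.6]
width: 0.006
```

```bash
python3 - <<'E'
from h import *
np.set_printoptions(precision=4,suppress=True)
im,d=arm.get_image("side"); cv2.imwrite("pics/side4.png",im[:,:,::-1])
o=arm.observe(); print(o["position"],o["force"],o["clock"],o["joints"])
u=np.array([.976,-.216]); f=np.array([.216,.976])
for th in np.deg2rad([90,80,70,60,50,40,30,20,10,0]):
    s=.114+.175*np.cos(th)-.028*np.sin(th)-.010; z=.075+.175*np.sin(th)+.028*np.cos(th)
    p=.455*u+s*f; print(round(np.degrees(th)),s,((np.r_[p,z+.066]-o["position"])*100).round(1))
E
```

```text
[ 0.4323 -0.1423  0.3117] [ 0.1838  0.5685 -0.2125] 6.35 [-0.4014  0.1424  0.6937  1.9737 -0.1028  1.0671  0.1192]
90 0.07600000000000003 [ 2.8 11.8  0.4]
80 0.106813814007371 [ 3.5 14.8  0.6]
70 0.13754213169998658 [ 4.2 17.8  0.3]
60 0.16725128869403572 [ 4.8 20.7 -0.5]
50 0.19503858728781298 [ 5.4 23.4 -1.9]
40 0.22005972447459804 [ 5.9 25.9 -3.7]
30 0.24155444566227674 [ 6.4 28.  -5.9]
20 0.2588696446244152 [ 6.8 29.7 -8.5]
10 0.2714792078024623 [  7.   30.9 -11.3]
0 0.27899999999999997 [  7.2  31.6 -14.3]
```

View pics/side4.png

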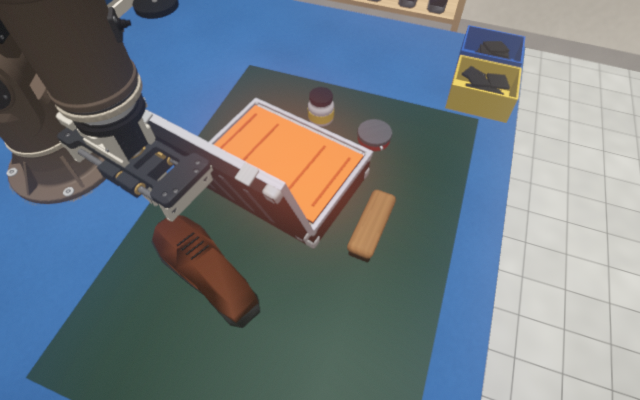

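The fingers, at (178,205), are behind the lid's outer face. I'll push it to about 70°.

Request:
carry_out:
  plan:
    - [0.3,1.2,0.2,0,0]
    - [0.6,2.4,0.4,0,0]
    - [0.9,3.6,0.4,0,0]
    - [1.1,4.8,0.4,0,0]
    - [1.4,6.0,0.4,0,0]
    - [1.7,7.2,0.4,0,0]
    - [2.0,8.4,0.4,0,0]
    - [2.3,9.6,0.4,0,0]
    - [2.6,10.8,0.4,0,0]
    - [2.8,11.8,0.4,0,0]
    - [3.0,12.8,0.5,0,0]
    - [3.3,13.8,0.6,0,0]
    - [3.5,14.8,0.6,0,0]
    - [3.7,15.8,0.5,0,0]
    - [4.0,16.8,0.4,0,0]
    - [4.2,17.8,0.3,0,0]
    - [4.2,17.8,0.3,0,0]

```text
clock: 8.05
position: [0.4744, 0.0377, 0.3143]
ee_rot: [-2.444, -1.965, 0.007]
force: [0.3, -0.1, -0.3]
width: 0.008
```

```bash
python3 - <<'E'
from h import *
im,d=arm.get_image("side"); cv2.imwrite("pics/side5.png",im[:,:,::-1])
E
```

```text
(no output)
```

View pics/side5.png

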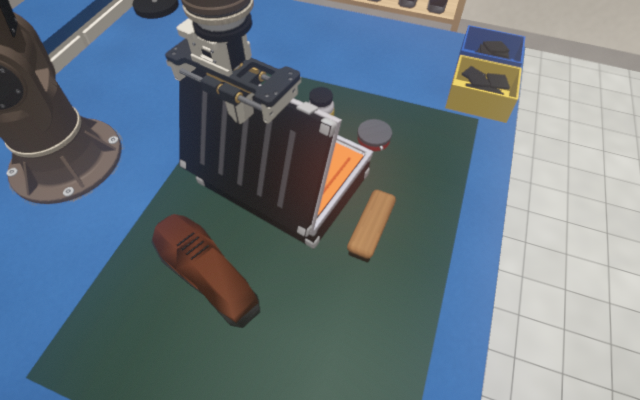

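The lid is past upright, with the fingers at (240,105) on its outer face. I'll continue along the arc.

Request:
carry_out:
  plan:
    - [0.2,1.0,-0.2,0,0]
    - [0.4,2.0,-0.5,0,0]
    - [0.6,2.9,-0.8,0,0]
    - [0.8,3.8,-1.2,0,0]
    - [1.0,4.7,-1.7,0,0]
    - [1.2,5.6,-2.2,0,0]
    - [1.4,6.5,-2.8,0,0]
    - [1.6,7.3,-3.4,0,0]
    - [1.7,8.1,-4.0,0,0]
    - [1.9,8.8,-4.7,0,0]
    - [2.1,9.5,-5.5,0,0]
    - [2.2,10.2,-6.2,0,0]
    - [2.4,10.8,-7.0,0,0]
    - [2.5,11.4,-7.9,0,0]
    - [2.6,11.9,-8.8,0,0]
    - [2.7,12.3,-9.7,0,0]
    - [2.7,12.7,-10.6,0,0]
    - [2.8,13.1,-11.6,0,0]
    - [2.8,13.1,-11.6,0,0]

```text
clock: 10.0
position: [0.5018, 0.1685, 0.1971]
ee_rot: [-2.443, -1.965, 0.009]
force: [0.2, 0.6, 0.5]
width: 0.008
```

Request:
carry_out:
  plan:
    - [0,0.3,-0.7,0,0]
    - [0.1,0.5,-1.4,0,0]
    - [0.1,0.6,-2.1,0,0]
    - [0.1,0.6,-2.7,0,0]
    - [0.1,0.6,-3.1,0,0]
    - [0.1,0.6,-3.3,0,0]
    - [0.1,0.6,-3.3,0,0]

```text
clock: 10.7
position: [0.5031, 0.175, 0.1682]
ee_rot: [-2.441, -1.963, 0.004]
force: [-17.8, -3.8, 60.3]
width: 0.006
```

The tool met firm contact with the tip at z≈0.102 (lid top expected at 0.103). Now I lift off.

Request:
carry_out:
  plan:
    - [0,0,1,0,0]
    - [0,0,3,0,0]
    - [0,0,7,0,0]
    - [0,0,11,0,0]
    - [0,0,15,0,0]
    - [0,0,19,0,0]
    - [0,0,23,0,0]
    - [0,0,23,0,0]
    - [0,0,23,0,0]

```text
clock: 11.6
position: [0.5033, 0.175, 0.3983]
ee_rot: [-2.441, -1.963, 0.002]
force: [-0.6, -0.5, -1.3]
width: 0.006
```

```bash
python3 - <<'E'
from h import *
np.set_printoptions(precision=4,suppress=True)
o=arm.observe(); print(o["position"],o["force"],o["clock"])
u=np.array([.976,-.216,0]); f=np.array([.216,.976,0])
im,d=arm.get_image("side"); cv2.imwrite("pics/side6.png",im[:,:,::-1]); W=cloud("side",d); s,w,z=W@f,W@u,W[...,2]
m=(s>.13)&(s<.31)&(w>.33)&(w<.58)&(z>.085)&(z<.15); print("lid",m.sum(),np.polyfit(s[m],z[m],1),np.percentile(z[m],[5,50,95]))
W0=cloud("side",np.load("side0.npz")["d"]); 
for k,(a,b) in dict(shoe=(205,265),brush=(372,225)).items(): print(k,W0[b,a],W[b,a])
im2,d2=arm.get_image("top"); Wt=cloud("top",d2)
for k,ro in dict(tin=(185,225,190,230),jar=(250,290,170,215)).items():
    Q=Wt[ro[0]:ro[1],ro[2]:ro[3]].reshape(-1,3); Q=Q[(Q[:,2]>.012)&(Q[:,2]<.13)]; print(k,len(Q),np.nanmedian(Q,axis=0) if len(Q) else "")
E
```

```text
[0.5033 0.175  0.3983] [-0.5683 -0.5312 -1.2744] 11.6
lid 8591 [-0.0003  0.1053] [0.1033 0.1052 0.1071]
shoe [ 0.4805 -0.1611  0.1073] [ 0.4802 -0.1609  0.1068]
brush [0.7105 0.0428 0.0459] [0.7104 0.0437 0.0445]
tin 331 [0.6266 0.2878 0.0277]
jar 0
```

View pics/side6.png

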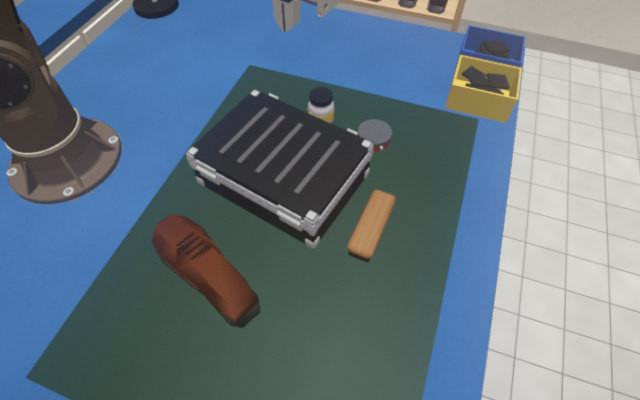

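The lid lies flat and shut. The jar at (320,103) and the tin at (375,133) are where they were in the earlier side pictures. I'll hand in.

```bash
python3 -c "
from cell import arm
print(arm.sign_off())"
```

```text
the job is handed in; nothing more can be done
None
```

The case is closed and the job is handed in, after about 12 s of robot time. I pushed the flap flat from its outer face with closed fingertips, then swung the lid shut from behind. Sign-off gives no verdict.

- **Flap:** with the lid still open, its measured slope was 0.000, so it lay flat on the compartments.
- **Lid:** the final slope was 0.000, with its top at z ≈ 0.105 m where 0.103 m was expected. That is within the camera's 2 mm accuracy.
- **Force:** the last press on the lid read about 60 N at the wrist, firmer than intended but under the 120 N limit.
- **Shoe and brush:** depth readings agree with the start to about 1 mm.
- **Tin and jar:** my final top-view check failed. The arm blocked the jar completely and the tin partly, so I went by the side pictures, where both stand where they did before the lid was moved.
- **Robot:** it ended about 23 cm above the lid, touching nothing, with a residual force reading of about 1.5 N.

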